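# Centre the doming block on the bench scale pan

## Task

Pick up the brass doming block and set it down on the small square pan of the bench scale, clear of the pan's two raised stops, whose strips are clamped a few millimetres in or out and must be found by touch. Then, keeping it flat on the pan, slide it back, away from the display, until it presses firmly (about 10 newtons) on the back stop, and after that sideways until it presses just as firmly on the side stop, so that it stands square on the pan with no edge overhanging; let go. The load cell is delicate: never push a stop with more than 15 newtons nor put more than 20 newtons on the scale in all, the block's weight included, and leave the things lying round about where they are.

Things in the scene. Friction and masses are not known exactly. Their poses are not given: they have to be found in the camera images.
- doming_block: brass doming block: a loose cube with round hollows in its top, 45 mm long, 45 mm wide and 45 mm high, about 0.6 kg (5 to 7 N). Origin: centre of its underside; x and y square to its sides, z up. Starts on the bench to the right of the scale; any of its four sides may face any stop in the end.
- scale: small grey bench scale, 130 mm (its x) by 100 mm (its y), housing top 24 mm above the bench; it is fixed to the bench and turned by an unknown yaw. Origin: centre of its underside; its x points away from the display (display at the -x end), y to the left seen from the display, z up. The pan stands over the housing's rear part.
- pan_centre (a point): centre of the top face of the scale's pan: a flat steel plate, 62 x 62 mm, its top 34 mm above the bench when empty. Axes are those of the scale. The pan is sprung: it sinks about 1 mm for each 6 N put on it, 5 mm at most, and does not move sideways. Sliding, the block rubs on it with about 0.6 of its load. The block standing against both stops leaves a border of at least 3 mm of pan on all sides.
- back_stop: clip on the pan's +x edge, with a dark steel strip standing across the pan: 40 mm long (pan y), 4 mm thick, 10 mm high. The strip is clamped fast with its inner face 17.5 to 27.5 mm in +x from the pan's centre: setting unknown, not measured, find it by touch; it gives 0.5 mm at 10 N. Origin: the clip (not the strip), on the pan's edge, 31 mm in +x from the pan's centre, at the pan's top.
- side_stop: the same clip and strip on the pan's +y edge, strip 40 mm long along the pan's x; its inner face lies 17.5 to 27.5 mm in the pan's +y from the pan's centre, setting unknown, not measured. Origin: the clip (not the strip), 31 mm in the pan's +y from the pan's centre; its own x points along the pan's +y. The pan's -x and -y edges have no stop.
- stone: bystander: a rough stone, 64 x 62 x 42 mm, loose on the bench; leave it alone. Origin: centre of its underside.
- tin: bystander: a flat round tin, 59 mm across, 24 mm high, loose; leave it alone. Origin: centre of its underside.
- vial: bystander: a standing vial, 27 mm across, 60 mm high, loose; leave it alone. Origin: centre of its underside.
- pliers: bystander: pliers lying flat, 139 x 48 x 13 mm, loose; leave them alone. Origin: centre of their underside.
Not all that is in view belongs to the job. Leave any purple look-alike of the doming_block alone.

How it is judged:
By the outcome, as a careful person would: the job done as asked, in the order asked, and still so for the second after the job is handed in, with the robot touching nothing.
It also fails if it takes over 70 s, if anything falls off the work surface, if the arm or the gripper's body presses on something with over 40 N, if the wrist force passes 120 N, or if a joint passes its speed limit or range.

## Robot

A 6-joint arm with a two-finger parallel gripper is mounted at the origin on a cart in front of the work surface, level with it; the furniture and walls round the work are solid. World frame = base frame: x ahead of the robot, y to its left, z up, the work surface at z = 0. Lengths are in mm, angles in rad, forces in N, time in s.
With the tool pointing down it reaches from about 300 to 775 mm from the base axis. Payload 14.6 kg.
Tool frame: the origin (TCP) lies midway between the tips of the shut fingers; the grasp point (between the pads) lies 19 mm behind it; z points along the fingers, y is the line along which they close (so a half turn about z gives the same grasp; the last joint's range is limited). The gripper opens to 94 mm and grips with 3 to 60 N. Pads are 16 mm wide; open, the fingers measure 119 mm over their backs; the gripper's body (75 mm by 177 mm) begins 78 mm behind the grasp point.
Start: joints at [1.131, 0.3, 1.521, -0, 1.321, -0.067], TCP at [200.32, 512.212, 205.446] pointing down, gripper open.
Joint ranges: [-3.03, 3.03], [-0.79, 2.21], [0.23, 2.52], [-1.04, 4.18], [0, 3.07], [-2.55, 2.55]. Speed limits (rad/s): [2.22, 2.22, 2.57, 3.14, 3.14, 3.14].

## Interface

Orientations are given as [roll, pitch, yaw] about the fixed x, y, z axes, in that order (R = Rz(yaw) Ry(pitch) Rx(roll)).
In Python, from cell import manip, camera gives the robot as it stands.
- The arm moves only by the tool move_arm, never from a script. Its arguments are lists of equal length, an entry for each row: "dp": the shift along the world's x, y, z in mm, a list of three; "rotation": the turn, a rotation vector about the world's x, y, z in rad, a list of three; "hand": the opening, from 0 (shut) to 1 (fully open). A call has 1 to 10 rows; each row shifts and turns the commanded pose from where the row before left it; what a row does not reach is not made up. A row lasts 1/8 s, in which the tool goes at most 62.5 mm and 10.7 degrees, less where a joint would pass 70% of its speed; a pose out of reach is approached as far as the arm can. A call with a gripper value outside its range is refused whole. The fingers move at their own pace and stop on an object; "newtons" is the grip in N (left out, the last holds). Time passes only in rows, so rows that do not move let the fingers close. It gives the time, the measured TCP pose, the force, the opening and the grip force at its end, in the units of the state.
- manip.read_state(): the state, without advancing time (a new reading comes with each control period).
- camera(name): name is "side" or "top"; returns a dict with "image" (480x640x3 uint8, red, green, blue), "fx", "fy", "cx", "cy" (pixels), "k1" (the pictures are not rectified: a ray, as slopes to the right and down, at radius r is drawn at 1 + k1 r^2 times it, then the intrinsics apply), "R" (3x3) and "t" (3): a world point X has camera coordinates R X + t. Camera axes: x right, y down, z forward; pixel columns grow to the right and rows downward; lengths in mm; the calibration is good to about 2 mm. A picture is of the moment at which its call begins. There is no depth.
- manip.sign_off(): hands the job in; it is judged then, once.
The state is a dict: "clock": time; "joints": joint angles; "qd": joint speeds; "effort": joint torques, N m; "eef_pos": TCP position; "eef_rot": TCP orientation; "wrist_force": force on the tool from outside, world axes, zero at the start; "moment": the same for the moment, N m; "finger_gap": finger opening in mm; "finger_force": force on a finger pad.
Only numpy, scipy, OpenCV 4.12 (cv2) and the standard library are available. Lean on these libraries where they do the work, as an engineer would, in place of code of your own. Each camera call takes 0.05 s, during which the arm holds its last target. There are 200 camera calls.

## Working session

There is one attempt and no reset: what is moved stays moved. The work goes in short steps, Python scripts to look and compute and a tool call to move; the robot and the scene stay as the last step left them, time stands still between calls to the robot, and variables do not carry over. Pictures are saved under pics/ and viewed, at most 10 in all, crops included, and the job is handed in when it is done.

Besides the shell and the picture viewer there is one more tool, called after "Call:" as name(argument=value, ...) on one line, values as JSON. move_arm: Moves the arm, as the interface text tells. Its arguments: {"type":"object","properties":{"dp":{"type":"array","items":{"type":"array","items":{"type":"number"}}},"rotation":{"type":"array","items":{"type":"array","items":{"type":"number"}}},"hand":{"type":"array","items":{"type":"number"}},"newtons":{"type":"number"}},"required":["dp","rotation","hand"]}

```bash
mkdir -p pics; ls; cat > h.py <<'E'
import numpy as np, cv2
def pix2ray(c,uv):
    uv=np.atleast_2d(np.float64(uv)); d=(uv-[c["cx"],c["cy"]])/[c["fx"],c["fy"]]
    u=d.copy()
    for _ in range(30): u=d/(1+c["k1"]*(u**2).sum(1,keepdims=True))
    R=np.array(c["R"]);t=np.array(c["t"])
    return -R.T@t, np.c_[u,np.ones(len(u))]@R
def onplane(c,uv,z):
    o,r=pix2ray(c,uv); return o+r*((z-o[2])/r[:,2])[:,None]
def proj(c,X):
    p=np.atleast_2d(X)@np.array(c["R"]).T+np.array(c["t"]); s=p[:,:2]/p[:,2:]
    return s*(1+c["k1"]*(s**2).sum(1,keepdims=True))*[c["fx"],c["fy"]]+[c["cx"],c["cy"]]
E
python3 - <<'E'
from cell import manip,camera
import cv2,pickle
print(manip.read_state())
for n in("top","side"):
    c=camera(n); pickle.dump(c,open(n+".pkl","wb")); cv2.imwrite(f"pics/{n}0.png",c["image"][:,:,::-1]); print({k:v for k,v in c.items() if k!="image"})
E
```

```text
pics
{'clock': 0.0, 'joints': array([ 1.13138362e+00,  3.00501984e-01,  1.52161542e+00, -2.81373799e-05,
        1.32070606e+00, -6.65960554e-02]), 'qd': array([ 0.00156217, -0.00171072,  0.00208267,  0.0001949 , -0.00021714,
        0.00045612]), 'effort': array([ 1.69344908e-04, -5.31822038e+01, -3.52738917e+01,  7.08097452e-02,
        2.45916046e-02, -9.64189940e-05]), 'eef_pos': array([200.22013493, 511.96064996, 204.85487093]), 'eef_rot': array([-3.14036276e+00, -5.47133043e-05,  2.76878295e+00]), 'wrist_force': array([ 0.03036665,  0.3798155 , -0.63966156]), 'moment': array([-7.51627861e-05,  1.45082232e-02, -2.74762882e-02]), 'finger_force': 0.0, 'finger_gap': 93.86482666533185}
{'fx': 438.5577956409592, 'fy': 438.5577956409592, 'cx': 314.7114896086351, 'cy': 236.36883112665063, 'k1': -0.008624293113691235, 'R': array([[ 0.01142025, -0.99953827, -0.02815719],
       [-0.99863703, -0.00996673, -0.05123232],
       [ 0.05092803,  0.0287039 , -0.99828975]]), 't': array([363.03257872, 474.51364439, 855.89928845])}
{'fx': 533.7500958540365, 'fy': 533.7500958540365, 'cx': 322.550957945646, 'cy': 238.72783293730464, 'k1': -0.0708470207511145, 'R': array([[ 0.96435952, -0.26375265,  0.02110133],
       [-0.1677101 , -0.67098256, -0.72225738],
       [ 0.20465592,  0.69297687, -0.6913024 ]]), 't': array([-349.55295456,  365.89322112,  712.35452427])}
```

View pics/top0.png

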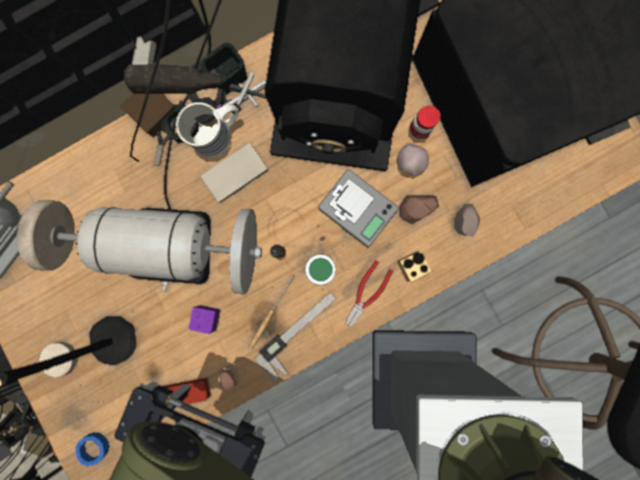

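View pics/side0.png

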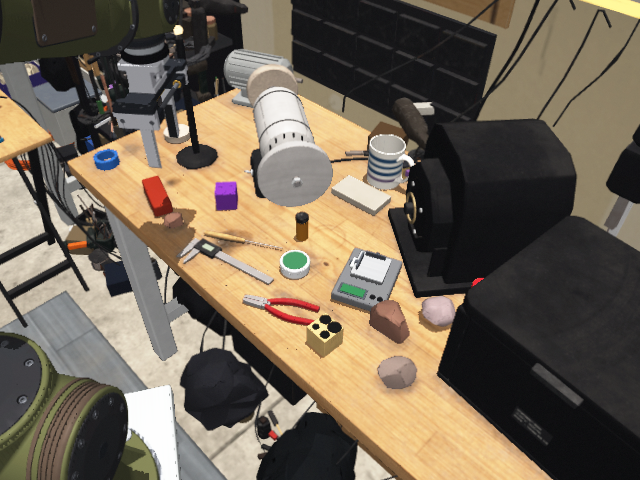

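The top view shows the brass block at (415,265). The scale is at (358,208), with its display at (374,227) and pan at (350,200). The cube candidates are the brass one at top (415,265) / side (325,334) and the purple one at top (203,319). The brass one fits: it is brass coloured, has hollows, and lies right of the scale. I'll confirm it in an enlarged crop and measure.

```bash
cat > m.py <<'E'
import pickle,cv2,numpy as np
from h import *
T=pickle.load(open("top.pkl","rb"));S=pickle.load(open("side.pkl","rb"))
a=cv2.resize(T["image"][160:290,300:450],None,fx=4,fy=4,interpolation=cv2.INTER_CUBIC)
b=cv2.resize(S["image"][235:365,260:420],None,fx=4,fy=4,interpolation=cv2.INTER_CUBIC)
cv2.imwrite("pics/cropT.png",a[:,:,::-1]);cv2.imwrite("pics/cropS.png",b[:,:,::-1])
def blob(c,lo,hi,box):
    x0,y0,x1,y1=box; hsv=cv2.cvtColor(c["image"][y0:y1,x0:x1],cv2.COLOR_RGB2HSV)
    m=cv2.inRange(hsv,lo,hi); m=cv2.morphologyEx(m,cv2.MORPH_CLOSE,np.ones((5,5)))
    k=max(cv2.findContours(m,0,2)[0],key=cv2.contourArea)
    r=cv2.minAreaRect(k); return r,cv2.boxPoints(r)+[x0,y0],k.reshape(-1,2)+[x0,y0]
# scale housing grey (low saturation) in top view, plane z=24
r,bx,k=blob(T,(0,0,60),(179,45,255),(305,160,402,250)); P=onplane(T,bx,24)
print("scale px",bx.tolist(),"\n",P.round(1),P.mean(0),[np.linalg.norm(P[i]-P[i-1]) for i in(1,2)],[np.degrees(np.arctan2(*(P[i]-P[i-1])[1::-1])) for i in (1,2)])
# display
r,bx,k=blob(T,(40,60,40),(85,255,255),(350,205,400,250)); print("disp",onplane(T,bx.mean(0),24))
# pan white
r,bx,k=blob(T,(0,0,215),(179,30,255),(320,170,385,235)); P=onplane(T,bx,34); print("pan px",bx.tolist(),P.round(1),P.mean(0))
print("block:", T["image"][265,400:432].tolist()[::3])
E
python3 m.py
```

```text
scale px [[316.95384407043457, 207.6307601928711], [347.8076934814453, 167.9615364074707], [398.8307647705078, 207.64615631103516], [367.97691345214844, 247.3153839111328]] 
 [[527.3 364.1  24. ]
 [607.1 303.6  24. ]
 [528.6 202.6  24. ]
 [449.7 262.9  24. ]] [528.19806257 283.29384298  24.        ] [np.float64(100.0668095143338), np.float64(127.92812840419353)] [np.float64(-37.1738042068023), np.float64(-127.81474907329668)]
disp [[490.34316445 254.58932336  24.        ]]
pan px [[323.3186140060425, 204.3217658996582], [345.07571029663086, 176.63091373443604], [372.67822647094727, 198.318603515625], [350.9211311340332, 226.00945663452148]] [[532.8 351.5  34. ]
 [587.8 309.3  34. ]
 [545.3 255.1  34. ]
 [490.7 297.2  34. ]] [539.14505556 303.26863159  34.        ]
block: [[87, 74, 50], [115, 99, 68], [23, 24, 25], [20, 21, 23], [111, 95, 65], [245, 222, 153], [239, 210, 145], [159, 136, 95], [112, 96, 68], [204, 173, 120], [209, 164, 115]]
```

View pics/cropT.png

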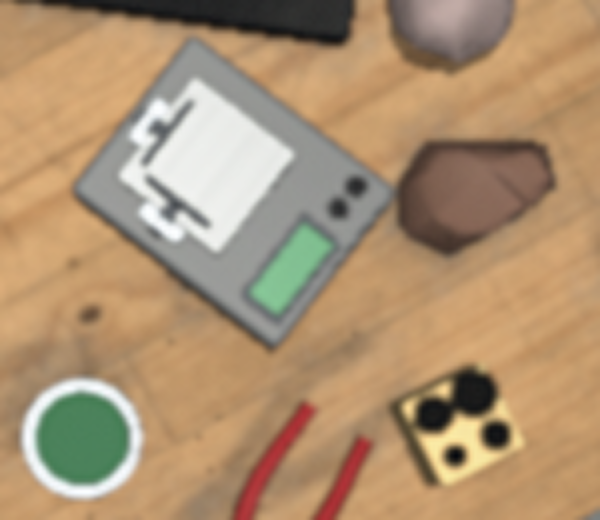

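View pics/cropS.png

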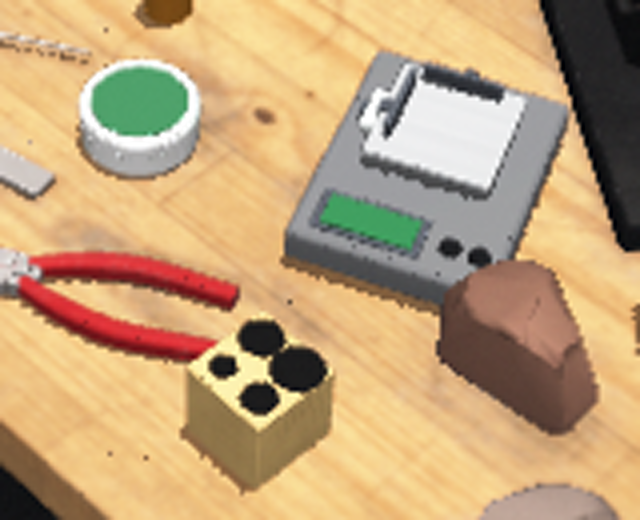

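The crops confirm it: the brass cube with four hollows is at top px (415,266) and side px (325,334). In the top crop the pan corners are about (195,78), (297,155), (220,252) and (118,175). Both stops are on the upper-left and lower-left edges, with strip centres about 7 mm inside.

```bash
cat > m2.py <<'E'
import pickle
from h import *
T=pickle.load(open("top.pkl","rb"));S=pickle.load(open("side.pkl","rb"))
ct=lambda p:np.array(p)/4+[300-.375,160-.375]
cs=lambda p:np.array(p)/4+[260-.375,235-.375]
def tri(a,b):
    o1,r1=pix2ray(T,a);o2,r2=pix2ray(S,b);out=[]
    for u,v in zip(r1,r2):
        s=np.linalg.lstsq(np.c_[u,-v],o2-o1,rcond=None)[0]; out.append((o1+u*s[0]+o2+v*s[1])/2)
    return np.array(out)
def rep(n,P):
    e=P[[1,2,3,0]]-P; a=np.degrees(np.arctan2(e[:,1],e[:,0]))%90
    print(n,P.round(1).tolist(),"c",P.mean(0).round(1),"len",np.linalg.norm(e,axis=1).round(1),"ang%90",a.round(1))
bt=ct([(398,405),(472,368),(524,442),(443,485)]); bs=cs([(187,365),(262,318),(332,375),(257,428)])
rep("blkT",onplane(T,bt,45));rep("blkS",onplane(S,bs,45))
pt=ct([(195,78),(297,155),(220,252),(118,175)])
rep("panT",onplane(T,pt,34))
rep("panS(vis)",onplane(S,cs([(527,97),(490,190),(363,155),(408,65)]),34))
rep("houseT",onplane(T,ct([(195,38),(395,192),(275,345),(75,190)]),24))
print("grinder base T z0",onplane(T,[(272,160),(388,167),(330,150),(415,60)],5).round(0).tolist())
print("grinder S base",onplane(S,[(390,212),(408,292)],5).round(0).tolist())
print("cam",pix2ray(T,[0,0])[0],pix2ray(S,[0,0])[0])
print("grinder wheel tri",tri([(330,147)],[(410,205)]))
E
python3 m2.py
```

```text
blkT [[423.9, 205.3, 45.0], [441.9, 170.1, 45.0], [406.9, 145.4, 45.0], [386.0, 183.8, 45.0]] c [414.7 176.1  45. ] len [39.6 42.8 43.7 43.5] ang%90 [27.2 35.2 28.6 29.5]
blkS [[384.0, 184.5, 45.0], [420.9, 200.6, 45.0], [441.1, 164.5, 45.0], [403.8, 146.6, 45.0]] c [412.4 174.   45. ] len [40.3 41.4 41.3 42.7] ang%90 [23.6 29.2 25.6 27.6]
panT [[582.9, 302.8, 34.0], [545.3, 252.8, 34.0], [497.4, 290.0, 34.0], [534.7, 340.1, 34.0]] c [540.1 296.4  34. ] len [62.6 60.7 62.5 60.9] ang%90 [53.1 52.1 53.3 52.2]
panS(vis) [[581.9, 305.8, 34.0], [544.4, 254.2, 34.0], [494.4, 289.3, 34.0], [533.3, 340.3, 34.0]] c [538.5 297.4  34. ] len [63.8 61.1 64.2 59.6] ang%90 [54.  54.9 52.7 54.6]
houseT [[604.7, 302.5, 24.0], [528.7, 203.5, 24.0], [452.6, 262.1, 24.0], [528.4, 361.3, 24.0]] c [528.6 282.3  24. ] len [124.9  96.  124.8  96.4] ang%90 [52.5 52.4 52.6 52.4]
grinder base T z0 [[627.0, 458.0, 5.0], [613.0, 221.0, 5.0], [648.0, 339.0, 5.0], [836.0, 167.0, 5.0]]
grinder S base [[643.0, 466.0, 5.0], [595.0, 242.0, 5.0]]
cam [426.13170438 343.02665984 888.96789878] [ 252.67113783 -340.33275605  764.09750478]
grinder wheel tri [[620.49563452 340.02341033 132.94234543]]
```

```bash
python3 - <<'E'
import pickle,cv2,numpy as np
T=pickle.load(open("top.pkl","rb"));S=pickle.load(open("side.pkl","rb"))
f=lambda im:cv2.convertScaleAbs(cv2.resize(im,None,fx=2.2,fy=2.2,interpolation=cv2.INTER_CUBIC),alpha=2.5,beta=25)
a=f(T["image"][0:200,255:435]);b=f(S["image"][100:300,380:560])
cv2.imwrite("pics/grind.png",np.hstack([a,b])[:,:,::-1])
E
```

```text
(no output)
```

View pics/grind.png

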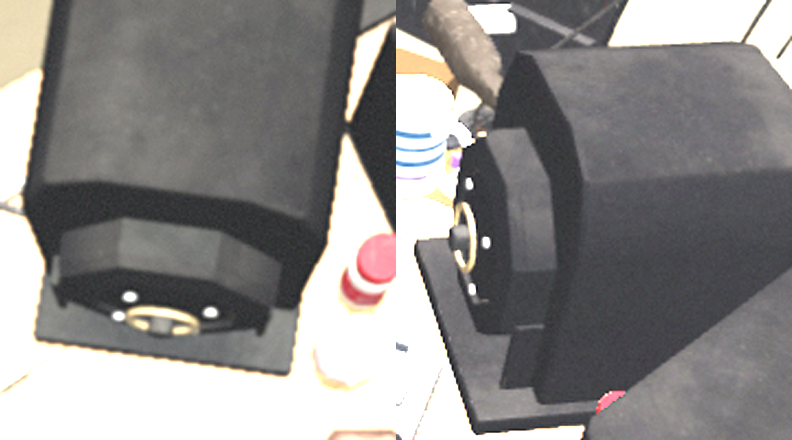

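```bash
cat >> m2.py <<'E'
print('----')
A=lambda p:np.array(p)/2.2+[255,0]; B=lambda p:(np.array(p)-[396,0])/2.2+[380,100]
print(tri(A([(163,325),(45,187),(305,218),(130,297),(210,312)]),B([(460,240),(520,50),(583,183),(469,185),(486,243)])).round(0))
E
python3 m2.py | sed -n '/----/,$p'
```

```text
----
[[622. 342. 121.]
 [687. 422. 249.]
 [663. 247. 247.]
 [634. 367. 159.]
 [626. 305. 148.]]
```

The grinder's face stands at about x 620–634 near the pan, so I'll grip with the closing axis along the scale's x. I'll also lean the tool about 8° around that axis, away from the grinder.

Call:
move_arm(dp=[[21.5,-34,0],[21.5,-34,0],[21.5,-34,0],[21.5,-34,0],[21.5,-34,0],[21.5,-34,0],[21.5,-34,0],[21.5,-34,0],[21.5,-34,0],[21.5,-34,0]], rotation=[[0,0,-0.0707],[0,0,-0.0707],[0,0,-0.0707],[0,0,-0.0707],[0,0,-0.0707],[0,0,-0.0707],[0,0,-0.0707],[0,0,-0.0707],[0,0,-0.0707],[0,0,-0.0707]], hand=[1,1,1,1,1,1,1,1,1,1], newtons=40)

```text
clock: 1.35
eef_pos: [415.8, 171.0, 205.3]
eef_rot: [-3.141, -0.0, 2.06]
wrist_force: [0.9, 0.2, -0.5]
finger_gap: 93.5
finger_force: 0.0
```

Call:
move_arm(dp=[[0,0,-30],[0,0,-30],[0,0,-30],[0,0,-15],[0,0,0]], rotation=[[-0.041,-0.022,0],[-0.041,-0.022,0],[-0.041,-0.022,0],[0,0,0],[0,0,0]], hand=[1,1,1,1,1])

```text
clock: 1.98
eef_pos: [415.1, 172.1, 100.1]
eef_rot: [-3.14, 0.139, 2.062]
wrist_force: [0.3, -0.5, 0.6]
finger_gap: 94.2
finger_force: 0.0
```

```bash
python3 - <<'E'
from cell import manip,camera
import cv2,numpy as np
S=camera("side")["image"];T=camera("top")["image"]
f=lambda i:cv2.resize(i,(396,440))
cv2.imwrite("pics/a1.png",np.hstack([f(T[150:350,320:500]),f(S[180:380,240:420])])[:,:,::-1])
E
```

```text
(no output)
```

View pics/a1.png

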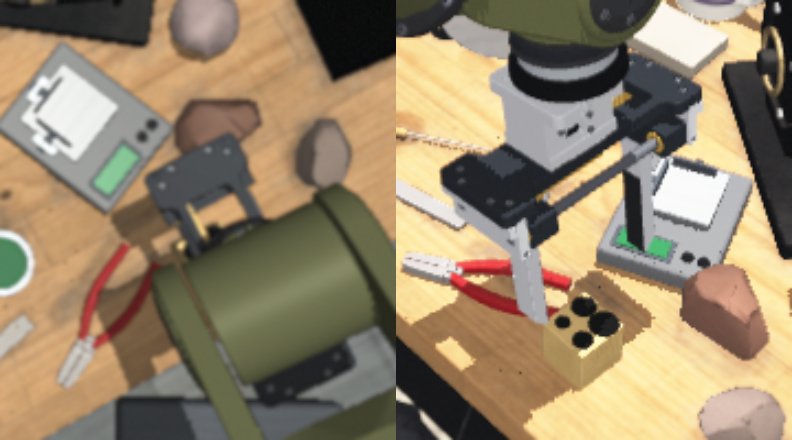

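The gripper straddles the block in the side view: fingertips at crop (540,318) and (640,245), block at (582,322). Descending.

Call:
move_arm(dp=[[0,0,-20],[0,0,-20],[0,0,-15],[0,0,-10],[0,0,-10],[0,0,-8],[0,0,0]], rotation=[[0,0,0],[0,0,0],[0,0,0],[0,0,0],[0,0,0],[0,0,0],[0,0,0]], hand=[1,1,1,1,1,1,1])

```text
clock: 2.95
eef_pos: [415.1, 172.1, 17.0]
eef_rot: [-3.141, 0.14, 2.062]
wrist_force: [0.2, -0.5, 0.5]
finger_gap: 94.2
finger_force: 0.0
```

Call:
move_arm(dp=[[0,0,0],[0,0,0],[0,0,0],[0,0,0],[0,0,0],[0,0,0],[0,0,0],[0,0,0]], rotation=[[0,0,0],[0,0,0],[0,0,0],[0,0,0],[0,0,0],[0,0,0],[0,0,0],[0,0,0]], hand=[0.7,0.6,0.5,0.4,0.3,0.3,0.3,0.3], newtons=50)

```text
clock: 3.95
eef_pos: [415.3, 172.1, 17.5]
eef_rot: [-3.142, 0.14, 2.062]
wrist_force: [-1.3, -1.3, 1.7]
finger_gap: 44.8
finger_force: 50.0
```

Call:
move_arm(dp=[[0,0,2],[0,0,10],[0,0,25],[0,0,30],[0,0,23],[0,0,0],[0,0,0]], rotation=[[0,0,0],[0,0,0],[0,0,0],[0,0,0],[0,0,0],[0,0,0],[0,0,0]], hand=[0.3,0.3,0.3,0.3,0.3,0.3,0.3])

```text
clock: 4.82
eef_pos: [414.8, 172.0, 106.6]
eef_rot: [-3.141, 0.139, 2.062]
wrist_force: [-0.8, 0.7, -5.0]
finger_gap: 44.6
finger_force: 50.0
```

Call:
move_arm(dp=[[16,14.3,0],[16,14.3,0],[16,14.3,0],[16,14.3,0],[16,14.3,0],[16,14.3,0],[16,14.3,0],[16,14.3,0],[0,0,0],[0,0,0]], rotation=[[0,0,0.0536],[0,0,0.0536],[0,0,0.0536],[0,0,0.0536],[0,0,0.0536],[0,0,0.0536],[0,0,0.0536],[0,0,0.0536],[0,0,0],[0,0,0]], hand=[0.3,0.3,0.3,0.3,0.3,0.3,0.3,0.3,0.3,0.3])

```text
clock: 6.08
eef_pos: [542.5, 286.0, 106.3]
eef_rot: [-3.14, 0.139, 2.49]
wrist_force: [-0.2, -0.0, -5.3]
finger_gap: 44.6
finger_force: 50.0
```

```bash
cat > st.py <<'E'
from cell import manip
import numpy as np
s=manip.read_state();a=np.radians(52.7);ex=np.array([np.cos(a),np.sin(a)]);ey=np.array([-ex[1],ex[0]])
f=s["wrist_force"];p=s["eef_pos"];m=s["moment"];d=p[:2]-[539.6,296.8]
print(round(s["clock"],2),"tcp",p.round(2),"rot",s["eef_rot"].round(3),"pan xy",(d@ex).round(2),(d@ey).round(2),"F sx,sy,z",(f[:2]@ex).round(2),(f[:2]@ey).round(2),f[2].round(2),"M",(m[:2]@ex).round(3),(m[:2]@ey).round(3),m[2].round(3),"gap",round(s["finger_gap"],1))
E
python3 st.py; python3 - <<'E'
from cell import manip,camera
import cv2,numpy as np
S=camera("side")["image"];T=camera("top")["image"]
f=lambda i:cv2.resize(i,(396,440))
cv2.imwrite("pics/a2.png",np.hstack([f(T[100:300,270:450]),f(S[140:340,270:450])])[:,:,::-1])
E
```

```text
6.08 tcp [542.53 286.04 106.25] rot [-3.14   0.139  2.49 ] pan xy -6.78 -8.85 F sx,sy,z -0.16 0.13 -5.31 M 0.194 0.071 -0.013 gap 44.6
```

View pics/a2.png

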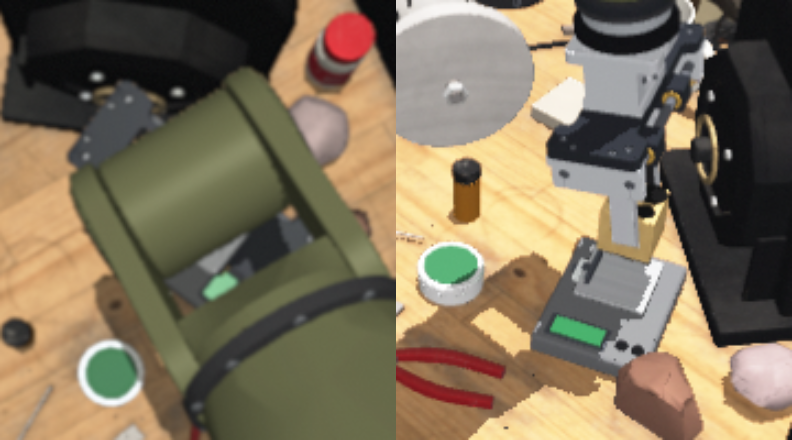

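The gripper is clear of the grinder, with the block above the pan in the side view at crop (630,225). Lowering.

Call:
move_arm(dp=[[0,0,-12],[0,0,-12],[0,0,-12],[0,0,-8],[0,0,-4],[0,0,-2],[0,0,0]], rotation=[[0,0,0],[0,0,0],[0,0,0],[0,0,0],[0,0,0],[0,0,0],[0,0,0]], hand=[0.3,0.3,0.3,0.3,0.3,0.3,0.3])

```text
clock: 7.05
eef_pos: [543.4, 286.7, 57.6]
eef_rot: [3.141, 0.14, 2.491]
wrist_force: [0.5, 0.1, -5.7]
finger_gap: 44.4
finger_force: 50.0
```

```bash
python3 st.py; python3 - <<'E'
from cell import manip,camera
import cv2,numpy as np
S=camera("side");from h import *
cv2.imwrite("pics/a3.png",cv2.resize(S["image"][200:300,320:450],None,fx=6,fy=6,interpolation=cv2.INTER_CUBIC)[:,:,::-1])
a=np.radians(52.7);ex=np.array([np.cos(a),np.sin(a)]);ey=np.array([-ex[1],ex[0]])
for z,h,n in((34,31,"pan"),):
    print(n,[((proj(S,np.r_[np.array([539.6,296.8])+i*h*ex+j*h*ey,z])[0]-[320,200])*6).round().tolist() for i,j in((1,1),(1,-1),(-1,-1),(-1,1))])
z=manip.read_state()["eef_pos"][2]-17.5
for zz in (z,z+45):
  print("blk",[((proj(S,np.r_[np.array([539.6,296.8])+(-6.8+i*22.5)*ex+(-5.5+j*22.5)*ey,zz])[0]-[320,200])*6).round().tolist() for i,j in((1,1),(1,-1),(-1,-1),(-1,1))])
E
```

```text
7.05 tcp [543.41 286.67  57.59] rot [3.141 0.14  2.491] pan xy -5.75 -9.17 F sx,sy,z 0.4 -0.34 -5.66 M 0.179 -0.021 -0.07 gap 44.4
pan [[251.0, 305.0], [435.0, 360.0], [377.0, 494.0], [186.0, 435.0]]
blk [[278.0, 335.0], [414.0, 375.0], [371.0, 474.0], [232.0, 431.0]]
blk [[290.0, 233.0], [430.0, 273.0], [386.0, 371.0], [242.0, 329.0]]
```

View pics/a3.png

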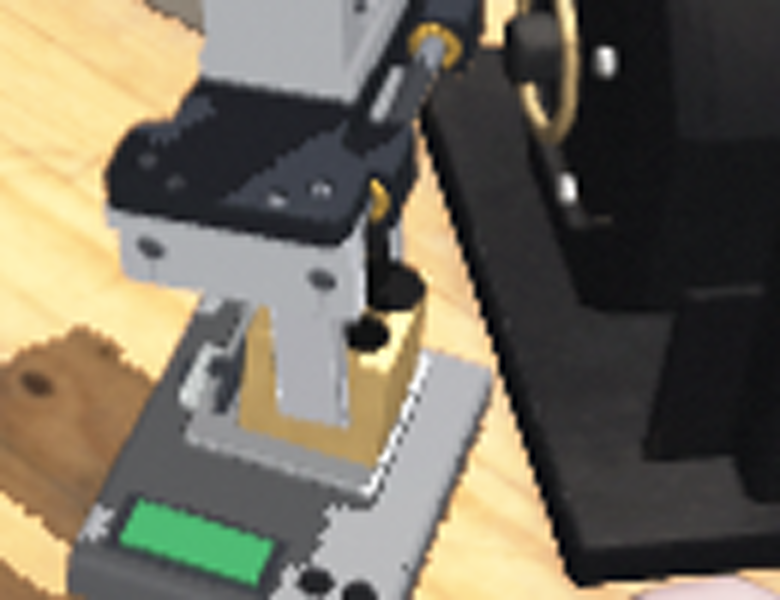

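The block bottom corners are at crop (240,425) and (380,465), inside the pan corners (187,435) and (370,497), and clear of the side stop. I'll nudge it 1.5 mm forward and lower gently.

Call:
move_arm(dp=[[-0.9,-1.2,-2],[0,0,-1],[0,0,-1],[0,0,-0.5],[0,0,0]], rotation=[[0,0,0],[0,0,0],[0,0,0],[0,0,0],[0,0,0]], hand=[0.3,0.3,0.3,0.3,0.3])

```text
clock: 7.72
eef_pos: [542.4, 285.4, 52.9]
eef_rot: [3.141, 0.14, 2.491]
wrist_force: [0.3, 0.2, -5.3]
finger_gap: 44.7
finger_force: 50.0
```

```bash
python3 st.py
```

```text
7.72 tcp [542.42 285.41  52.91] rot [3.141 0.14  2.491] pan xy -7.35 -9.15 F sx,sy,z 0.32 -0.07 -5.32 M 0.18 0.032 -0.027 gap 44.7
```

Call:
move_arm(dp=[[0,0,-0.5],[0,0,-0.5],[0,0,-0.5],[0,0,0],[0,0,0]], rotation=[[0,0,0],[0,0,0],[0,0,0],[0,0,0],[0,0,0]], hand=[0.3,0.3,0.3,0.3,0.3])

```text
clock: 8.35
eef_pos: [542.4, 285.4, 51.5]
eef_rot: [3.141, 0.14, 2.491]
wrist_force: [0.6, -0.1, -4.1]
finger_gap: 44.7
finger_force: 50.0
```

```bash
python3 st.py
```

```text
8.35 tcp [542.42 285.4   51.47] rot [3.141 0.14  2.491] pan xy -7.36 -9.15 F sx,sy,z 0.26 -0.5 -4.08 M 0.218 0.054 -0.003 gap 44.7
```

Call:
move_arm(dp=[[0,0,-0.4],[0,0,-0.4],[0,0,0],[0,0,0]], rotation=[[0,0,0],[0,0,0],[0,0,0],[0,0,0]], hand=[0.3,0.3,0.3,0.3])

```text
clock: 8.85
eef_pos: [542.5, 285.4, 50.8]
eef_rot: [3.141, 0.14, 2.491]
wrist_force: [-2.5, -0.8, -1.7]
finger_gap: 44.8
finger_force: 50.0
```

```bash
python3 st.py
```

```text
8.85 tcp [542.45 285.43  50.76] rot [3.141 0.14  2.491] pan xy -7.32 -9.16 F sx,sy,z -2.15 1.48 -1.74 M 0.283 0.394 -0.043 gap 44.8
```

I'll let go briefly so the block settles flat, then regrip 2 mm lower and push.

Call:
move_arm(dp=[[0,0,0],[0,0,0],[0,0,0],[0,0,-1],[0,0,-1],[0,0,0]], rotation=[[0,0,0],[0,0,0],[0,0,0],[0,0,0],[0,0,0],[0,0,0]], hand=[0.5,0.52,0.54,0.54,0.54,0.54])

```text
clock: 9.6
eef_pos: [542.4, 285.4, 48.5]
eef_rot: [3.142, 0.14, 2.491]
wrist_force: [-0.2, 0.1, 0.6]
finger_gap: 50.7
finger_force: 0.0
```

```bash
python3 st.py
```

```text
9.6 tcp [542.37 285.4   48.52] rot [3.142 0.14  2.491] pan xy -7.39 -9.11 F sx,sy,z -0.08 0.25 0.58 M 0.042 0.072 -0.017 gap 50.7
```

Call:
move_arm(dp=[[0,0,0],[0,0,0],[0,0,0],[0,0,0],[0,0,0],[0,0,0]], rotation=[[0,0,0],[0,0,0],[0,0,0],[0,0,0],[0,0,0],[0,0,0]], hand=[0.5,0.48,0.46,0.4,0.3,0.3], newtons=40)

```text
clock: 10.35
eef_pos: [542.4, 285.4, 48.7]
eef_rot: [3.141, 0.14, 2.491]
wrist_force: [0.4, -0.5, 0.3]
finger_gap: 44.6
finger_force: 40.0
```

```bash
python3 st.py
```

```text
10.35 tcp [542.44 285.43  48.66] rot [3.141 0.14  2.491] pan xy -7.32 -9.15 F sx,sy,z -0.16 -0.64 0.29 M 0.04 0.007 -0.008 gap 44.6
```

Call:
move_arm(dp=[[0.3,0.4,0],[0.3,0.4,0],[0.3,0.4,0],[0.3,0.4,0],[0.3,0.4,0]], rotation=[[0,0,0],[0,0,0],[0,0,0],[0,0,0],[0,0,0]], hand=[0.3,0.3,0.3,0.3,0.3])

```text
clock: 10.98
eef_pos: [543.9, 287.4, 48.6]
eef_rot: [-3.142, 0.14, 2.491]
wrist_force: [-2.4, -3.2, 1.5]
finger_gap: 44.9
finger_force: 40.0
```

```bash
python3 st.py
```

```text
10.97 tcp [543.88 287.4   48.55] rot [-3.142  0.14   2.491] pan xy -4.89 -9.1 F sx,sy,z -4.02 -0.07 1.49 M 0.028 0.876 -0.09 gap 44.9
```

Call:
move_arm(dp=[[0.3,0.4,0],[0.3,0.4,0],[0,0,0]], rotation=[[0,0,0],[0,0,0],[0,0,0]], hand=[0.3,0.3,0.3])

```text
clock: 11.35
eef_pos: [544.5, 288.3, 48.6]
eef_rot: [3.141, 0.14, 2.491]
wrist_force: [-2.2, -2.0, 0.2]
finger_gap: 44.4
finger_force: 40.0
```

```bash
python3 st.py
```

```text
11.35 tcp [544.54 288.29  48.64] rot [3.141 0.14  2.491] pan xy -3.78 -9.09 F sx,sy,z -2.96 0.54 0.23 M 0.073 0.774 -0.017 gap 44.4
```

Call:
move_arm(dp=[[0.3,0.4,0],[0.3,0.4,0]], rotation=[[0,0,0],[0,0,0]], hand=[0.3,0.3])

```text
clock: 11.6
eef_pos: [545.1, 289.1, 48.6]
eef_rot: [3.141, 0.14, 2.491]
wrist_force: [-2.9, -3.2, 0.8]
finger_gap: 44.3
finger_force: 40.0
```

```bash
python3 st.py
```

```text
11.6 tcp [545.11 289.05  48.62] rot [3.141 0.14  2.491] pan xy -2.83 -9.07 F sx,sy,z -4.33 0.39 0.77 M 0.02 0.86 -0.09 gap 44.3
```

Call:
move_arm(dp=[[0.15,0.2,0],[0.15,0.2,0]], rotation=[[0,0,0],[0,0,0]], hand=[0.3,0.3])

```text
clock: 11.85
eef_pos: [545.4, 289.4, 48.6]
eef_rot: [3.141, 0.14, 2.491]
wrist_force: [-2.6, -2.9, 0.2]
finger_gap: 44.8
finger_force: 40.0
```

Call:
move_arm(dp=[[0.15,0.2,0],[0.15,0.2,0]], rotation=[[0,0,0],[0,0,0]], hand=[0.3,0.3])

```text
clock: 12.1
eef_pos: [545.7, 289.8, 48.6]
eef_rot: [3.141, 0.14, 2.491]
wrist_force: [-2.5, -4.6, 0.1]
finger_gap: 44.7
finger_force: 40.0
```

```bash
python3 st.py
```

```text
12.1 tcp [545.73 289.82  48.63] rot [3.141 0.14  2.491] pan xy -1.84 -9.1 F sx,sy,z -5.19 -0.82 0.05 M 0.059 0.823 -0.095 gap 44.7
```

Call:
move_arm(dp=[[0.15,0.2,0],[0,0,0]], rotation=[[0,0,0],[0,0,0]], hand=[0.3,0.3])

```text
clock: 12.35
eef_pos: [545.9, 290.1, 48.7]
eef_rot: [3.141, 0.14, 2.491]
wrist_force: [-1.5, -2.8, -0.0]
finger_gap: 44.9
finger_force: 40.0
```

```bash
python3 st.py
```

```text
12.35 tcp [545.88 290.07  48.65] rot [3.141 0.14  2.491] pan xy -1.55 -9.07 F sx,sy,z -3.18 -0.51 -0.04 M 0.112 0.794 -0.102 gap 44.9
```

Call:
move_arm(dp=[[0.15,0.2,0],[0,0,0]], rotation=[[0,0,0],[0,0,0]], hand=[0.3,0.3])

```text
clock: 12.6
eef_pos: [546.0, 290.2, 48.6]
eef_rot: [3.141, 0.14, 2.491]
wrist_force: [-1.1, -2.9, 0.7]
finger_gap: 44.4
finger_force: 40.0
```

```bash
python3 st.py
```

```text
12.6 tcp [546.02 290.23  48.63] rot [3.141 0.14  2.491] pan xy -1.33 -9.08 F sx,sy,z -2.96 -0.91 0.67 M 0.017 0.817 -0.029 gap 44.4
```

No contact yet, just friction of 3–4 N. Continuing in 0.25 mm rows.

Call:
move_arm(dp=[[0.15,0.2,0],[0.15,0.2,0]], rotation=[[0,0,0],[0,0,0]], hand=[0.3,0.3])

```text
clock: 12.85
eef_pos: [546.3, 290.6, 48.7]
eef_rot: [3.141, 0.14, 2.491]
wrist_force: [-1.5, -3.1, 1.0]
finger_gap: 44.6
finger_force: 40.0
```

```bash
python3 st.py
```

```text
12.85 tcp [546.34 290.63  48.67] rot [3.141 0.14  2.491] pan xy -0.83 -9.1 F sx,sy,z -3.4 -0.73 0.96 M 0.058 0.81 -0.134 gap 44.6
```

Call:
move_arm(dp=[[0.15,0.2,0],[0.15,0.2,0]], rotation=[[0,0,0],[0,0,0]], hand=[0.3,0.3])

```text
clock: 13.1
eef_pos: [546.6, 291.0, 48.6]
eef_rot: [3.141, 0.14, 2.491]
wrist_force: [-2.6, -2.4, -0.6]
finger_gap: 45.0
finger_force: 40.0
```

```bash
python3 st.py
```

```text
13.1 tcp [546.63 291.02  48.65] rot [3.141 0.14  2.491] pan xy -0.34 -9.09 F sx,sy,z -3.5 0.57 -0.57 M -0.015 0.836 -0.132 gap 45.0
```

Call:
move_arm(dp=[[0.15,0.2,0],[0.15,0.2,0]], rotation=[[0,0,0],[0,0,0]], hand=[0.3,0.3])

```text
clock: 13.35
eef_pos: [546.9, 291.4, 48.6]
eef_rot: [3.141, 0.14, 2.491]
wrist_force: [-2.0, -4.1, -0.1]
finger_gap: 44.9
finger_force: 40.0
```

```bash
python3 st.py
```

```text
13.35 tcp [546.93 291.43  48.65] rot [3.141 0.14  2.491] pan xy 0.17 -9.09 F sx,sy,z -4.48 -0.85 -0.1 M 0.08 0.867 -0.083 gap 44.9
```

Call:
move_arm(dp=[[0.15,0.2,0],[0.15,0.2,0]], rotation=[[0,0,0],[0,0,0]], hand=[0.3,0.3])

```text
clock: 13.6
eef_pos: [547.2, 291.8, 48.6]
eef_rot: [3.142, 0.14, 2.491]
wrist_force: [-2.5, -4.4, 0.4]
finger_gap: 44.8
finger_force: 40.0
```

```bash
python3 st.py
```

```text
13.6 tcp [547.18 291.8   48.61] rot [3.142 0.14  2.491] pan xy 0.61 -9.06 F sx,sy,z -4.99 -0.67 0.42 M 0.025 1.069 -0.138 gap 44.8
```

The moment is rising, so contact is starting.

Call:
move_arm(dp=[[0.15,0.2,0],[0,0,0]], rotation=[[0,0,0],[0,0,0]], hand=[0.3,0.3])

```text
clock: 13.85
eef_pos: [547.3, 291.9, 48.6]
eef_rot: [-3.141, 0.14, 2.491]
wrist_force: [-3.9, -4.2, 0.3]
finger_gap: 45.1
finger_force: 40.0
```

```bash
python3 st.py
```

```text
13.85 tcp [547.26 291.89  48.59] rot [-3.141  0.14   2.491] pan xy 0.73 -9.07 F sx,sy,z -5.7 0.6 0.27 M 0.031 1.19 -0.111 gap 45.1
```

Call:
move_arm(dp=[[0.09,0.12,0],[0,0,0]], rotation=[[0,0,0],[0,0,0]], hand=[0.3,0.3])

```text
clock: 14.1
eef_pos: [547.3, 291.9, 48.6]
eef_rot: [-3.141, 0.139, 2.491]
wrist_force: [-3.5, -4.6, 0.3]
finger_gap: 45.1
finger_force: 40.0
```

```bash
python3 st.py
```

```text
14.1 tcp [547.29 291.9   48.56] rot [-3.141  0.139  2.491] pan xy 0.76 -9.09 F sx,sy,z -5.79 -0.04 0.29 M 0.002 1.318 -0.154 gap 45.1
```

Call:
move_arm(dp=[[0.15,0.2,0],[0.15,0.2,0],[0,0,0]], rotation=[[0,0,0],[0,0,0],[0,0,0]], hand=[0.3,0.3,0.3])

```text
clock: 14.48
eef_pos: [547.3, 292.0, 48.4]
eef_rot: [-3.14, 0.139, 2.491]
wrist_force: [-4.4, -6.4, 1.4]
finger_gap: 45.1
finger_force: 40.0
```

```bash
python3 st.py
```

```text
14.47 tcp [547.33 291.99  48.39] rot [-3.14   0.139  2.491] pan xy 0.86 -9.06 F sx,sy,z -7.75 -0.4 1.37 M 0.03 1.677 -0.135 gap 45.1
```

Call:
move_arm(dp=[[0.15,0.2,0],[0,0,0]], rotation=[[0,0,0],[0,0,0]], hand=[0.3,0.3])

```text
clock: 14.72
eef_pos: [547.4, 292.1, 48.4]
eef_rot: [-3.14, 0.139, 2.491]
wrist_force: [-6.5, -6.8, 2.6]
finger_gap: 44.7
finger_force: 40.0
```

```bash
python3 st.py
```

```text
14.72 tcp [547.41 292.07  48.37] rot [-3.14   0.139  2.491] pan xy 0.97 -9.08 F sx,sy,z -9.36 1.06 2.63 M 0.042 1.898 -0.132 gap 44.7
```

Call:
move_arm(dp=[[0.15,0.2,0],[0.12,0.16,0],[0,0,0]], rotation=[[0,0,0],[0,0,0],[0,0,0]], hand=[0.3,0.3,0.3])

```text
clock: 15.1
eef_pos: [547.5, 292.2, 48.3]
eef_rot: [-3.139, 0.139, 2.491]
wrist_force: [-7.9, -8.9, 2.1]
finger_gap: 44.7
finger_force: 40.0
```

```bash
python3 st.py
```

```text
15.1 tcp [547.49 292.17  48.27] rot [-3.139  0.139  2.491] pan xy 1.1 -9.08 F sx,sy,z -11.89 0.89 2.06 M 0.019 2.273 -0.237 gap 44.7
```

Call:
move_arm(dp=[[0.09,0.12,0],[0.09,0.12,0],[0,0,0]], rotation=[[0,0,0],[0,0,0],[0,0,0]], hand=[0.3,0.3,0.3])

```text
clock: 15.48
eef_pos: [547.5, 292.3, 48.2]
eef_rot: [-3.138, 0.139, 2.491]
wrist_force: [-7.6, -10.4, 3.1]
finger_gap: 44.3
finger_force: 40.0
```

```bash
python3 st.py
```

```text
15.47 tcp [547.52 292.25  48.17] rot [-3.138  0.139  2.491] pan xy 1.18 -9.06 F sx,sy,z -12.87 -0.28 3.14 M -0.048 2.535 -0.304 gap 44.3
```

Call:
move_arm(dp=[[0.12,0.16,0],[0,0,0],[0,0,0]], rotation=[[0,0,0],[0,0,0],[0,0,0]], hand=[0.3,0.3,0.3])

```text
clock: 15.85
eef_pos: [547.6, 292.3, 48.1]
eef_rot: [-3.138, 0.139, 2.491]
wrist_force: [-7.9, -10.6, 3.5]
finger_gap: 44.5
finger_force: 40.0
```

```bash
python3 st.py
```

```text
15.85 tcp [547.57 292.26  48.15] rot [-3.138  0.139  2.491] pan xy 1.22 -9.09 F sx,sy,z -13.23 -0.19 3.5 M -0.078 2.775 -0.25 gap 44.5
```

The back stop is pressed at about 10 N (13.2 N total less about 4 N friction). I'll ease the x press and slide toward +y.

Call:
move_arm(dp=[[-0.27,-0.36,0.15],[-0.27,-0.36,0.15],[0,0,0]], rotation=[[0,0,0],[0,0,0],[0,0,0]], hand=[0.3,0.3,0.3])

```text
clock: 16.23
eef_pos: [547.5, 292.2, 48.6]
eef_rot: [-3.14, 0.139, 2.491]
wrist_force: [-5.1, -6.3, -0.5]
finger_gap: 44.7
finger_force: 40.0
```

```bash
python3 st.py
```

```text
16.23 tcp [547.53 292.21  48.63] rot [-3.14   0.139  2.491] pan xy 1.15 -9.09 F sx,sy,z -8.15 0.22 -0.51 M -0.021 1.564 -0.155 gap 44.7
```

Call:
move_arm(dp=[[-0.4,0.3,0],[-0.4,0.3,0],[-0.4,0.3,0],[-0.4,0.3,0]], rotation=[[0,0,0],[0,0,0],[0,0,0],[0,0,0]], hand=[0.3,0.3,0.3,0.3])

```text
clock: 16.73
eef_pos: [546.8, 292.6, 48.8]
eef_rot: [-3.14, 0.141, 2.49]
wrist_force: [3.2, -10.9, -2.0]
finger_gap: 44.7
finger_force: 40.0
```

```bash
python3 st.py
```

```text
16.73 tcp [546.83 292.63  48.84] rot [-3.14   0.141  2.49 ] pan xy 1.07 -8.28 F sx,sy,z -6.74 -9.2 -1.97 M -1.627 1.704 -0.232 gap 44.7
```

Call:
move_arm(dp=[[-0.24,-0.32,0],[0,0,0]], rotation=[[0,0,0],[0,0,0]], hand=[0.3,0.3])

```text
clock: 16.98
eef_pos: [546.7, 292.6, 48.9]
eef_rot: [-3.141, 0.141, 2.49]
wrist_force: [2.9, -9.9, -1.2]
finger_gap: 44.7
finger_force: 40.0
```

```bash
python3 st.py; python3 - <<'E'
from cell import camera
import cv2
S=camera("side")["image"]
cv2.imwrite("pics/a4.png",cv2.resize(S[200:300,320:450],None,fx=6,fy=6,interpolation=cv2.INTER_CUBIC)[:,:,::-1])
E
```

```text
16.98 tcp [546.69 292.61  48.92] rot [-3.141  0.141  2.49 ] pan xy 0.96 -8.18 F sx,sy,z -6.11 -8.32 -1.2 M -1.389 1.362 -0.217 gap 44.7
```

View pics/a4.png

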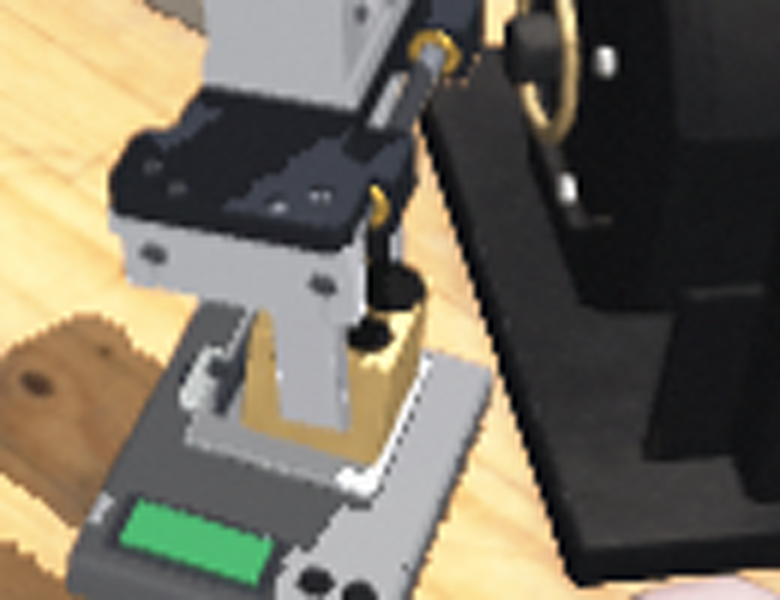

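The block's left side (245,415) is still slightly short of the side strip (~235,400). The y load is probably rubbing on the back stop, so I'll ease x further.

Call:
move_arm(dp=[[-0.24,-0.32,0],[-0.18,-0.24,0],[0,0,0]], rotation=[[0,0,0],[0,0,0],[0,0,0]], hand=[0.3,0.3,0.3])

```text
clock: 17.4
eef_pos: [546.2, 292.7, 49.0]
eef_rot: [3.141, 0.141, 2.49]
wrist_force: [1.3, -5.5, -2.0]
finger_gap: 44.8
finger_force: 40.0
```

```bash
python3 st.py
```

```text
17.4 tcp [546.23 292.68  48.99] rot [3.141 0.141 2.49 ] pan xy 0.75 -7.77 F sx,sy,z -3.55 -4.34 -1.98 M -0.779 0.783 -0.119 gap 44.8
```

Call:
move_arm(dp=[[-0.52,0.14,0],[-0.2,0.15,0],[-0.2,0.15,0]], rotation=[[0,0,0],[0,0,0],[0,0,0]], hand=[0.3,0.3,0.3])

```text
clock: 17.77
eef_pos: [544.9, 293.6, 49.0]
eef_rot: [3.141, 0.14, 2.491]
wrist_force: [2.1, -4.1, -1.4]
finger_gap: 44.6
finger_force: 40.0
```

```bash
python3 st.py
```

```text
17.77 tcp [544.95 293.58  49.  ] rot [3.141 0.14  2.491] pan xy 0.68 -6.2 F sx,sy,z -2.0 -4.12 -1.44 M -0.623 0.406 -0.065 gap 44.6
```

Call:
move_arm(dp=[[-0.2,0.15,0],[-0.2,0.15,0]], rotation=[[0,0,0],[0,0,0]], hand=[0.3,0.3])

```text
clock: 18.02
eef_pos: [544.4, 293.9, 49.0]
eef_rot: [3.141, 0.14, 2.491]
wrist_force: [1.2, -3.9, -1.6]
finger_gap: 44.8
finger_force: 40.0
```

```bash
python3 st.py
```

```text
18.02 tcp [544.4  293.93  48.99] rot [3.141 0.14  2.491] pan xy 0.63 -5.56 F sx,sy,z -2.38 -3.37 -1.61 M -0.556 0.365 -0.028 gap 44.8
```

Call:
move_arm(dp=[[-0.2,0.15,0],[-0.2,0.15,0]], rotation=[[0,0,0],[0,0,0]], hand=[0.3,0.3])

```text
clock: 18.27
eef_pos: [544.0, 294.2, 49.0]
eef_rot: [3.141, 0.14, 2.491]
wrist_force: [0.9, -2.8, -1.7]
finger_gap: 44.7
finger_force: 40.0
```

```bash
python3 st.py
```

```text
18.27 tcp [543.98 294.23  48.97] rot [3.141 0.14  2.491] pan xy 0.61 -5.04 F sx,sy,z -1.66 -2.41 -1.74 M -0.475 0.257 0.087 gap 44.7
```

Call:
move_arm(dp=[[-0.2,0.15,0],[-0.2,0.15,0]], rotation=[[0,0,0],[0,0,0]], hand=[0.3,0.3])

```text
clock: 18.52
eef_pos: [543.6, 294.5, 49.0]
eef_rot: [3.141, 0.14, 2.491]
wrist_force: [1.8, -2.0, -1.9]
finger_gap: 45.0
finger_force: 40.0
```

```bash
python3 st.py
```

```text
18.52 tcp [543.56 294.52  48.99] rot [3.141 0.14  2.491] pan xy 0.58 -4.53 F sx,sy,z -0.49 -2.63 -1.92 M -0.565 0.162 0.004 gap 45.0
```

Call:
move_arm(dp=[[-0.17,0.19,0],[-0.17,0.19,0]], rotation=[[0,0,0],[0,0,0]], hand=[0.3,0.3])

```text
clock: 18.77
eef_pos: [543.2, 294.8, 49.0]
eef_rot: [3.141, 0.14, 2.491]
wrist_force: [1.9, -3.0, -1.3]
finger_gap: 44.5
finger_force: 40.0
```

```bash
python3 st.py
```

```text
18.77 tcp [543.23 294.79  48.95] rot [3.141 0.14  2.491] pan xy 0.6 -4.11 F sx,sy,z -1.19 -3.34 -1.3 M -0.596 0.285 -0.018 gap 44.5
```

Call:
move_arm(dp=[[-0.17,0.19,0],[-0.2,0.15,0]], rotation=[[0,0,0],[0,0,0]], hand=[0.3,0.3])

```text
clock: 19.02
eef_pos: [542.9, 295.1, 49.0]
eef_rot: [3.141, 0.14, 2.491]
wrist_force: [1.4, -3.2, -1.5]
finger_gap: 44.8
finger_force: 40.0
```

```bash
python3 st.py
```

```text
19.02 tcp [542.86 295.12  48.96] rot [3.141 0.14  2.491] pan xy 0.64 -3.61 F sx,sy,z -1.68 -3.09 -1.47 M -0.594 0.366 -0.028 gap 44.8
```

Call:
move_arm(dp=[[-0.19,0.16,0],[-0.19,0.16,0]], rotation=[[0,0,0],[0,0,0]], hand=[0.3,0.3])

```text
clock: 19.27
eef_pos: [542.4, 295.4, 48.9]
eef_rot: [3.142, 0.14, 2.491]
wrist_force: [1.8, -3.1, -1.4]
finger_gap: 44.7
finger_force: 40.0
```

```bash
python3 st.py
```

```text
19.27 tcp [542.43 295.42  48.92] rot [3.142 0.14  2.491] pan xy 0.62 -3.08 F sx,sy,z -1.44 -3.3 -1.38 M -0.615 0.397 -0.063 gap 44.7
```

Call:
move_arm(dp=[[-0.19,0.16,0],[-0.19,0.16,0]], rotation=[[0,0,0],[0,0,0]], hand=[0.3,0.3])

```text
clock: 19.52
eef_pos: [542.2, 295.7, 49.0]
eef_rot: [3.141, 0.14, 2.491]
wrist_force: [3.1, -5.3, -1.1]
finger_gap: 44.3
finger_force: 40.0
```

```bash
python3 st.py
```

```text
19.52 tcp [542.16 295.7   48.97] rot [3.141 0.14  2.491] pan xy 0.67 -2.7 F sx,sy,z -2.36 -5.7 -1.08 M -0.982 0.474 -0.064 gap 44.3
```

The side stop is touched. Pressing up.

Call:
move_arm(dp=[[-0.2,0.15,0],[-0.2,0.15,0],[0,0,0]], rotation=[[0,0,0],[0,0,0],[0,0,0]], hand=[0.3,0.3,0.3])

```text
clock: 19.9
eef_pos: [542.0, 295.8, 49.0]
eef_rot: [3.141, 0.14, 2.491]
wrist_force: [4.7, -6.1, -2.6]
finger_gap: 44.8
finger_force: 40.0
```

```bash
python3 st.py
```

```text
19.9 tcp [542.03 295.79  49.01] rot [3.141 0.14  2.491] pan xy 0.67 -2.55 F sx,sy,z -2.02 -7.45 -2.59 M -1.26 0.424 -0.048 gap 44.8
```

Call:
move_arm(dp=[[-0.2,0.15,0],[0,0,0]], rotation=[[0,0,0],[0,0,0]], hand=[0.3,0.3])

```text
clock: 20.15
eef_pos: [541.9, 295.8, 49.0]
eef_rot: [3.141, 0.141, 2.49]
wrist_force: [4.4, -5.9, -1.9]
finger_gap: 44.8
finger_force: 40.0
```

```bash
python3 st.py
```

```text
20.15 tcp [541.95 295.83  49.04] rot [3.141 0.141 2.49 ] pan xy 0.65 -2.46 F sx,sy,z -2.01 -7.03 -1.89 M -1.445 0.477 -0.044 gap 44.8
```

Call:
move_arm(dp=[[-0.2,0.15,-0.05],[-0.2,0.15,-0.05],[0,0,0]], rotation=[[0,0,0],[0,0,0],[0,0,0]], hand=[0.3,0.3,0.3])

```text
clock: 20.52
eef_pos: [541.8, 295.9, 49.0]
eef_rot: [3.141, 0.141, 2.49]
wrist_force: [7.4, -7.5, -1.4]
finger_gap: 44.9
finger_force: 40.0
```

```bash
python3 st.py
```

```text
20.52 tcp [541.81 295.93  49.05] rot [3.141 0.141 2.49 ] pan xy 0.64 -2.28 F sx,sy,z -1.43 -10.45 -1.4 M -1.879 0.508 -0.016 gap 44.9
```

Call:
move_arm(dp=[[-0.2,0.15,-0.05],[0,0,0]], rotation=[[0,0,0],[0,0,0]], hand=[0.3,0.3])

```text
clock: 20.78
eef_pos: [541.7, 296.0, 49.0]
eef_rot: [3.141, 0.141, 2.49]
wrist_force: [7.1, -9.4, -1.7]
finger_gap: 44.6
finger_force: 40.0
```

```bash
python3 st.py
```

```text
20.77 tcp [541.74 295.98  49.04] rot [3.141 0.141 2.49 ] pan xy 0.65 -2.2 F sx,sy,z -3.14 -11.36 -1.66 M -2.125 0.464 -0.052 gap 44.6
```

Call:
move_arm(dp=[[-0.16,0.12,-0.05],[-0.12,0.09,0],[0,0,0]], rotation=[[0,0,0],[0,0,0],[0,0,0]], hand=[0.3,0.3,0.3])

```text
clock: 21.15
eef_pos: [541.7, 296.1, 49.1]
eef_rot: [3.141, 0.142, 2.49]
wrist_force: [9.0, -10.7, -1.9]
finger_gap: 44.6
finger_force: 40.0
```

```bash
python3 st.py
```

```text
21.15 tcp [541.67 296.05  49.07] rot [3.141 0.142 2.49 ] pan xy 0.66 -2.1 F sx,sy,z -3.06 -13.59 -1.9 M -2.418 0.558 -0.037 gap 44.6
```

Both stops have been pressed at about 10 N in order. I'll ease half the y load, open slowly and retreat.

Call:
move_arm(dp=[[0.24,-0.18,0],[0.24,-0.18,0],[0,0,0],[0,0,0],[0,0,0],[0,0,0],[0,0,0],[0,0,0]], rotation=[[0,0,0],[0,0,0],[0,0,0],[0,0,0],[0,0,0],[0,0,0],[0,0,0],[0,0,0]], hand=[0.3,0.3,0.48,0.5,0.53,0.56,0.6,0.6])

```text
clock: 22.15
eef_pos: [541.0, 296.6, 48.7]
eef_rot: [3.141, 0.14, 2.491]
wrist_force: [0.8, 0.2, 0.4]
finger_gap: 56.5
finger_force: 0.0
```

```bash
python3 st.py
```

```text
22.15 tcp [541.04 296.61  48.72] rot [3.141 0.14  2.491] pan xy 0.72 -1.26 F sx,sy,z 0.7 -0.53 0.36 M 0.057 0.023 -0.024 gap 56.5
```

Call:
move_arm(dp=[[0,0,3],[0,0,10],[0,0,20],[0,0,30],[0,0,30],[-30,-20,30],[-40,-30,20],[-40,-30,0],[-40,-30,0],[-40,-30,0]], rotation=[[0,0,0],[0,0,0],[0,0,0],[0,0,0],[0,0,0],[0,0,0],[0,0,0],[0,0,0],[0,0,0],[0,0,0]], hand=[0.6,0.6,0.6,0.6,0.6,0.6,0.6,0.6,0.6,0.6])

```text
clock: 23.4
eef_pos: [349.9, 155.8, 193.0]
eef_rot: [3.14, 0.141, 2.491]
wrist_force: [0.6, -0.9, 0.7]
finger_gap: 56.3
finger_force: 0.0
```

```bash
python3 st.py; python3 - <<'E'
from cell import camera
import cv2,numpy as np
S=camera("side")["image"];T=camera("top")["image"]
f=lambda i:cv2.resize(i,(390,480),interpolation=cv2.INTER_CUBIC)
cv2.imwrite("pics/a5.png",np.hstack([f(T[150:270,305:402]),f(S[215:335,320:417])])[:,:,::-1])
E
```

```text
23.4 tcp [349.9  155.75 192.98] rot [3.14  0.141 2.491] pan xy -227.15 65.43 F sx,sy,z -0.32 -1.03 0.72 M 0.012 0.055 -0.051 gap 56.3
```

View pics/a5.png

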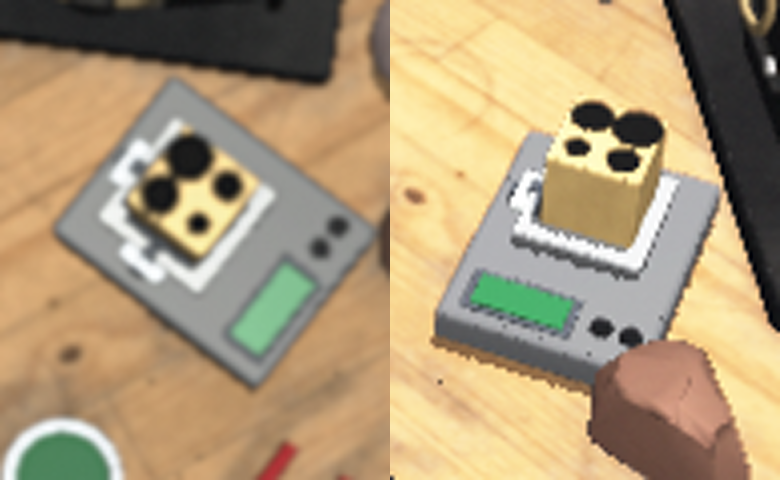

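The block stands square and flat on the pan, against both stops (top crop centre (195,195), side crop (605,190)), with pan border visible all round. The robot is clear.

```bash
python3 -c "
from cell import manip
print(manip.sign_off())"
```

```text
the job is handed in; nothing more can be done
None
```

The brass block was set on the pan, pressed at about 10 N on the back stop and then about 10 N on the side stop, and released; it stands square with pan showing all round, and the job was handed in at about 23.5 s with no verdict returned.

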